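# Switch the bench drill to low speed

## Task

Switch the bench drill from off to low speed: on the grey control box, push the red selector knob in, turn it one step clockwise from the white dot to the green dot, and let go so that it springs back up there. Leave the black dial of the black lamp box as it is, and do not shift the yellow oil bottle.

Things in the scene. Friction and masses are not known exactly. Their poses are not given: they have to be found in the camera images.
- selector_grip (a point): Grip point on the turning axis of the red knob: a bar 46 long, 16 wide, 38 mm high on a disc 50 mm across. It is 14 mm under the bar's top, 24 mm above the disc, at z = 0.099 (knob up; pushed fully in 9 mm lower). x axis: along the bar to its white-lined pointer end, turning with it; z up. Grip across the 16 mm. Fixed grey box below: 150 x 130 mm, top at z = 0.055, any yaw.
- selector (a joint): Turn of the red knob, rad, growing clockwise from above: 0 = pointer at white dot (off), 1.047 green (low), 2.094 orange (high); dots on the box top. Knob up, it is locked to 0.2 rad either side of a dot. Pushed down over 6 of its 9 mm (spring 4 N, 8.5 N at the bottom) it turns freely. Released within 0.17 rad of a dot it springs up and locks; between dots it stays down.
- lamp_dial_mark (a point): White pointer line on top of the black dial of the lamp box (a bystander): 16 mm from that dial's turning axis, 104 mm above the bench. Black box 130 x 110 mm, 60 mm high, dial 44 mm across; it turns at a light touch.
- oil_bottle: Yellow oil bottle with a white cap (a bystander), 52 mm across, 130 mm high, standing loose on the bench; origin at the centre of its underside.
There are look-alikes about, which are no part of the job. What is shaped like the part that bears selector_grip but brown or turquoise is not meant.

How it is judged:
By the outcome, as a careful person would: the job done as asked, in the order asked, and still so for the second after the job is handed in, with the robot touching nothing.
It also fails if it takes over 32 s, if anything falls off the work surface, if the arm or the gripper's body presses on something with over 40 N, if the wrist force passes 120 N, or if a joint passes its speed limit or range.

## Robot

A 6-joint arm with a two-finger parallel gripper is mounted at the origin on the work surface. World frame = base frame: x ahead of the robot, y to its left, z up, the work surface at z = 0. Lengths are in mm, angles in rad, forces in N, time in s.
With the tool pointing down it reaches from about 350 to 975 mm from the base axis. Payload 7.1 kg.
Tool frame: the origin (TCP) lies at the very end of the fingers, on their centre line; the grasp point (between the pads) lies 19 mm behind it; y points along the fingers, x is the direction in which the jaws open and shut, and the axes are right-handed (so a half turn about y gives the same grasp; the last joint's range is limited). The gripper opens to 88 mm and grips with 3 to 60 N. Pads are 20 mm wide; open, the fingers measure 115 mm over their backs; the gripper's body (75 mm by 178 mm) begins 61 mm behind the grasp point.
Start: joints at [-1.178, 0.423, 1.63, -0, 1.089, -0.019], TCP at [250.177, -572.727, 222.675] pointing down, gripper open.
Joint ranges: [-3, 3], [-0.9, 2.11], [0.09, 2.58], [-1.31, 4.45], [0.11, 2.69], [-2.54, 2.54]. Speed limits (rad/s): [2.39, 2.39, 3.01, 3.14, 3.14, 3.14].

## Interface

Orientations are given as a rotation vector (axis times angle).
In Python, from workcell import ctrl gives the robot as it stands. The module is installed in compiled form; this text tells all that it offers.
- The arm moves only by the tool jog_arm, never from a script. Its argument "steps" is a list of rows, each an object with "turn": the turn, a rotation vector about the world's x, y, z scaled (see below), a list of three; "dp": the shift along the world's x, y, z scaled (see below), a list of three; "claw": the opening, from 0 (shut) to 1 (fully open). In form: [{"turn": [wx, wy, wz], "dp": [x, y, z], "claw": claw}, ...]. A call has 1 to 12 rows; each row is the pose to reach, as a shift and turn from the pose measured when the call began, turning the shorter way round; what a row does not reach only later rows make up. The controller multiplies each number of a shift by 80 mm and each number of a turn by pi rad. A row lasts 1/12 s, in which the tool goes at most 41.7 mm and 7.16 degrees, less where a joint would pass 70% of its speed; a pose out of reach is approached as far as the arm can. A call with a number of a shift or a turn outside -1 to 1 is refused whole. A call with a gripper value outside its range is refused whole. The fingers move at their own pace and stop on an object; the grip force is fixed at half the most. Time passes only in rows, so rows that repeat a pose let the fingers close. It gives the time, the measured TCP pose, the force and the opening at its end, in the units of the state.
- ctrl.get_obs(): the state, without advancing time (a new reading comes with each control period).
- ctrl.get_image(name): name is "scene" or "top" or "wrist"; returns a dict with "img" (420x560x3 uint8, red, green, blue), "range_z" (420x560 float32, mm along the optical axis (not along the pixel's ray), 0 where there is no reading), "fovy" (degrees; the focal length in pixels is half the picture's height over the tangent of half this angle, whatever the lens; pixels are square), "cx", "cy" (the principal point, pixels), "camera_from_world" (4x4, takes a point from world to camera coordinates); the wrist camera has in their place "hand_eye" (4x4, takes a point from camera to tool coordinates, whose origin is the TCP and whose axes are the tool frame's). Camera axes: x right, y down, z forward; pixel columns grow to the right and rows downward; lengths in mm; the calibration is good to about 2 mm. The wrist camera is an equidistant fisheye: a pixel r from the principal point sees the ray r / f radians off the axis. A picture is of the moment at which its call begins: read the wrist's pose just before it.
- ctrl.close_job(): hands the job in, once; it reports no verdict.
The state is a dict: "t": time; "qpos": joint angles; "qvel": joint speeds; "joint_torque": joint torques, N m; "ee_pos": TCP position; "orientation": TCP orientation; "ft_force": force on the tool from outside, world axes, zero at the start; "moment": the same for the moment, N m; "width": finger opening in mm.
Only numpy, scipy, OpenCV 4.12 (cv2) and the standard library are available. Lean on these libraries where they do the work, as an engineer would, in place of code of your own. Each camera call takes 0.05 s, during which the arm holds its last target.

## Working session

There is one attempt and no reset: what is moved stays moved. The work goes in short steps, Python scripts to look and compute and a tool call to move; the robot and the scene stay as the last step left them, time stands still between calls to the robot, and variables do not carry over. Pictures are saved under pics/ and viewed, and the job is handed in when it is done.

Besides the shell and the picture viewer there is one more tool, called after "Call:" by a JSON object that holds its "fn" and its "kwargs", one argument or row to a line. jog_arm: Moves the arm, as the interface text tells. Its arguments: {"type":"object","properties":{"steps":{"type":"array","items":{"type":"object","properties":{"turn":{"type":"array","items":{"type":"number"}},"dp":{"type":"array","items":{"type":"number"}},"claw":{"type":"number"}}}}},"required":["steps"]}

```bash
mkdir -p pics; cat > h.py <<'E'
import numpy as np, cv2
from workcell import ctrl
def save(im,n,s=1): cv2.imwrite('pics/'+n, cv2.resize(cv2.cvtColor(im,cv2.COLOR_RGB2BGR),None,fx=s,fy=s,interpolation=cv2.INTER_CUBIC))
def fl(d): return 210/np.tan(np.radians(d['fovy'])/2)
def ray(d,u,v):
    f=fl(d);M=np.linalg.inv(d['camera_from_world']);r=np.array([(u-d['cx'])/f,(v-d['cy'])/f,1.]);return M[:3,3],M[:3,:3]@r
def plane(d,u,v,z):
    o,r=ray(d,u,v);return o+r*(z-o[2])/r[2]
def depthpt(d,u,v):
    o,r=ray(d,u,v);return o+r*d['range_z'][int(v),int(u)]
E
python3 - <<'E'
from h import *
import pickle
o=ctrl.get_obs();print({k:np.round(v,3) for k,v in o.items()})
for n in('top','scene','wrist'):
    d=ctrl.get_image(n);save(d['img'],n+'1.png');pickle.dump(d,open(n+'1.pkl','wb'));print(n,d['fovy'],d['cx'],d['cy'],d['img'].shape)
    print(np.round(d.get('camera_from_world',d.get('hand_eye')),3))
E
```

```text
{'t': np.float64(0.0), 'qpos': array([-1.178,  0.424,  1.631, -0.   ,  1.089, -0.019]), 'qvel': array([0.   , 0.002, 0.   , 0.   , 0.002, 0.001]), 'joint_torque': array([ 3.0000e-03, -5.4463e+01, -2.7367e+01,  6.5000e-02,  2.3000e-02,
       -0.0000e+00]), 'ee_pos': array([ 249.99 , -572.245,  221.93 ]), 'orientation': array([-1.376,  0.902, -0.9  ]), 'ft_force': array([ 0.473,  0.429, -0.135]), 'moment': array([-0.021,  0.027, -0.008]), 'width': np.float64(87.738)}
top 52.39083685844561 284.54110035285845 209.03956869325344 (420, 560, 3)
[[-1.10000e-02 -9.99000e-01 -3.80000e-02  1.91480e+01]
 [-9.87000e-01  1.70000e-02 -1.57000e-01  5.88339e+02]
 [ 1.58000e-01  3.60000e-02 -9.87000e-01  7.78866e+02]
 [ 0.00000e+00  0.00000e+00  0.00000e+00  1.00000e+00]]
scene 57.158823552562595 282.81874263690435 208.67525752674598 (420, 560, 3)
[[-1.520000e-01  9.880000e-01 -1.100000e-02  9.512900e+01]
 [ 8.490000e-01  1.250000e-01 -5.140000e-01 -4.414580e+02]
 [-5.070000e-01 -8.700000e-02 -8.580000e-01  1.082295e+03]
 [ 0.000000e+00  0.000000e+00  0.000000e+00  1.000000e+00]]
wrist 65.70646984690485 285.40736456832053 212.5632443975204 (420, 560, 3)
[[ 1.00000e+00  2.00000e-03 -0.00000e+00  9.77000e-01]
 [ 1.00000e-03 -2.47000e-01  9.69000e-01 -1.61635e+02]
 [ 2.00000e-03 -9.69000e-01 -2.47000e-01  6.88700e+01]
 [ 0.00000e+00  0.00000e+00  0.00000e+00  1.00000e+00]]
```

View pics/top1.png

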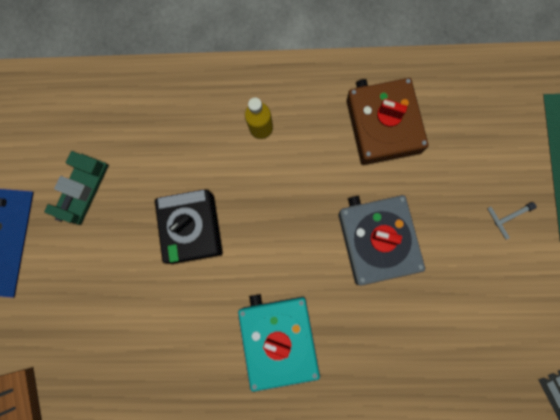

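View pics/scene1.png

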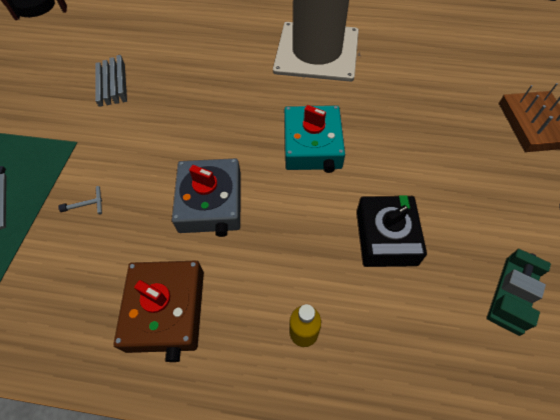

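View pics/wrist1.png

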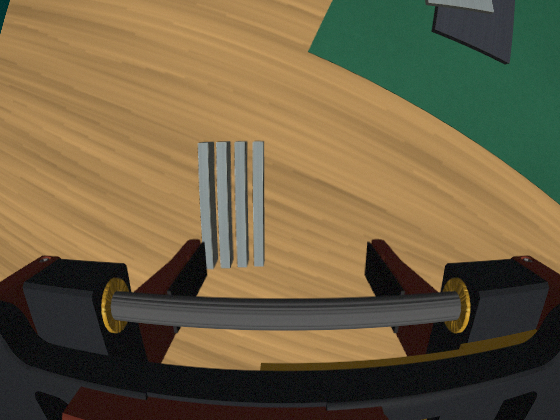

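```bash
python3 - <<'E'
from h import *
import pickle
d=pickle.load(open('top1.pkl','rb'));s=pickle.load(open('scene1.pkl','rb'))
a=d['img'][185:295,330:440];b=s['img'][145:245,160:260]
save(np.hstack([cv2.resize(a,(400,400),interpolation=cv2.INTER_CUBIC),cv2.resize(b,(400,400),interpolation=cv2.INTER_CUBIC)]),'crop1.png')
def blobs(d,box,nm):
    x0,y0,x1,y1=box;im=d['img'][y0:y1,x0:x1];hsv=cv2.cvtColor(im,cv2.COLOR_RGB2HSV)
    H,S,V=[hsv[...,i].astype(int) for i in range(3)]
    m={'red':((H<5)|(H>175))&(S>150)&(V>60),'green':(H>45)&(H<80)&(S>130),'orange':(H>8)&(H<20)&(S>150),'white':(S<60)&(V>170)}
    for k,mm in m.items():
        n,l,st,c=cv2.connectedComponentsWithStats(mm.astype(np.uint8))
        for i in range(1,n):
            if st[i,4]>8:
                u,v=c[i]+[x0,y0];print(nm,k,st[i,4],np.round([u,v],1),'z55',np.round(plane(d,u,v,55)[:2],1),'z113',np.round(plane(d,u,v,113)[:2],1),'depth',np.round(depthpt(d,u,v),1))
blobs(d,(330,185,440,295),'top');blobs(s,(170,145,245,245),'scene')
E
```

```text
top red 555 [385.3 238.7] z55 [ 527.5 -178.2] z113 [ 522.5 -166.8] depth [ 522.7 -167.1  111. ]
top green 53 [376.6 216.7] z55 [ 569.6 -164. ] z113 [ 561.6 -153.5] depth [ 569.2 -163.5   57.8]
top orange 53 [398.7 223.5] z55 [ 555.9 -204.7] z113 [ 548.9 -191.3] depth [ 555.8 -204.4   56.3]
top white 31 [360.3 232.1] z55 [ 540.7 -132.1] z113 [ 534.8 -124. ] depth [ 540.6 -131.9   56.6]
top white 39 [382.3 234.4] z55 [ 535.8 -173. ] z113 [ 530.2 -161.9] depth [ 530.  -161.5  115. ]
scene red 391 [201.7 180.3] z55 [ 512.2 -185.5] z113 [ 550.3 -163.9] depth [ 536.9 -171.5   92.6]
scene green 47 [204.4 204.8] z55 [ 568.8 -164.8] z113 [ 601.8 -145. ] depth [ 568.6 -164.9   54.7]
scene orange 45 [186.3 196.6] z55 [ 555.3 -205.7] z113 [ 589.5 -182.3] depth [ 555.  -205.9   54.5]
scene white 21 [204.9 171.8] z55 [ 490.1 -184.5] z113 [ 530.1 -163. ] depth [ 530.8 -162.6  114. ]
scene white 29 [223.6 194.6] z55 [ 539.7 -132.9] z113 [ 575.3 -116. ] depth [ 541.8 -131.9   58.4]
```

View pics/crop1.png

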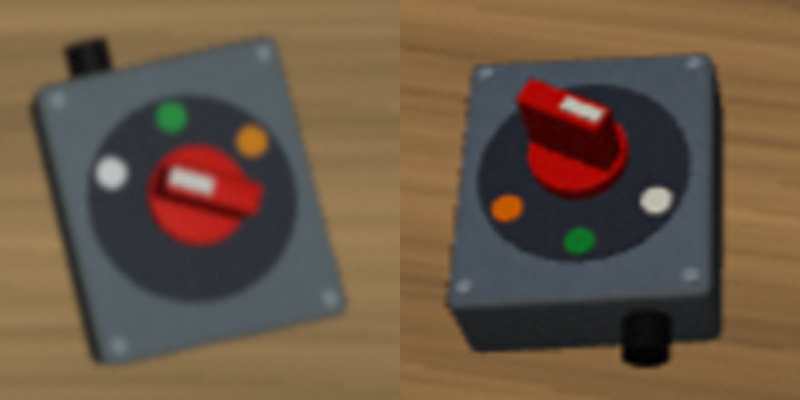

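```bash
python3 - <<'E'
from h import *
from scipy.spatial.transform import Rotation as Ro
o=ctrl.get_obs();R=Ro.from_rotvec(o['orientation']).as_matrix();print(np.round(R,3))
print('jaw yaw',np.degrees(np.arctan2(R[1,0],R[0,0])))
C=np.array([526.7,-173.3]);print(C-o['ee_pos'][:2],(C-o['ee_pos'][:2])/80)
E
```

```text
[[ 0.4   -0.     0.916]
 [-0.916  0.001  0.4  ]
 [-0.001 -1.     0.   ]]
jaw yaw -66.40288470501254
[276.63502364 399.06249897] [3.4579378  4.98828124]
```

Call:
{"fn": "jog_arm", "kwargs": {
  "steps": [
    {"dp": [0.23, 0.33, 0], "turn": [0, 0, 0.035], "claw": 1},
    {"dp": [0.46, 0.67, 0], "turn": [0, 0, 0.07], "claw": 1},
    {"dp": [0.69, 1, 0], "turn": [0, 0, 0.1], "claw": 1},
    {"dp": [0.69, 1, 0], "turn": [0, 0, 0.134], "claw": 1}
  ]
}}

```text
t: 0.48
ee_pos: [307.0, -488.1, 221.5]
orientation: [-1.491, 0.573, -0.57]
ft_force: [-0.1, -1.3, -0.4]
width: 87.8
```

Call:
{"fn": "jog_arm", "kwargs": {
  "steps": [
    {"dp": [0.23, 0.33, 0], "turn": [0, 0, 0.035], "claw": 1},
    {"dp": [0.46, 0.67, 0], "turn": [0, 0, 0.07], "claw": 1},
    {"dp": [0.69, 1, 0], "turn": [0, 0, 0.1], "claw": 1},
    {"dp": [0.69, 1, 0], "turn": [0, 0, 0.134], "claw": 1}
  ]
}}

```text
t: 0.82
ee_pos: [364.1, -404.1, 221.2]
orientation: [-1.553, 0.24, -0.234]
ft_force: [-0.2, -0.3, -1.0]
width: 87.5
```

Call:
{"fn": "jog_arm", "kwargs": {
  "steps": [
    {"dp": [0.23, 0.33, 0], "turn": [0, 0, 0], "claw": 1},
    {"dp": [0.46, 0.67, 0], "turn": [0, 0, 0], "claw": 1},
    {"dp": [0.69, 1, 0], "turn": [0, 0, 0], "claw": 1},
    {"dp": [0.69, 1, 0], "turn": [0, 0, 0], "claw": 1}
  ]
}}

```text
t: 1.15
ee_pos: [421.1, -320.4, 221.0]
orientation: [-1.552, 0.238, -0.232]
ft_force: [-0.5, 0.4, -0.5]
width: 88.1
```

Call:
{"fn": "jog_arm", "kwargs": {
  "steps": [
    {"dp": [0.3, 0.4, 0], "turn": [0, 0, 0], "claw": 1},
    {"dp": [0.6, 0.8, 0], "turn": [0, 0, 0], "claw": 1},
    {"dp": [0.66, 0.92, 0], "turn": [0, 0, 0], "claw": 1},
    {"dp": [0.66, 0.92, 0], "turn": [0, 0, 0], "claw": 1}
  ]
}}

```text
t: 1.48
ee_pos: [474.8, -245.1, 220.8]
orientation: [-1.552, 0.235, -0.229]
ft_force: [-0.5, -0.6, 0.2]
width: 87.7
```

Call:
{"fn": "jog_arm", "kwargs": {
  "steps": [
    {"dp": [0.3, 0.4, 0], "turn": [0, 0, 0], "claw": 1},
    {"dp": [0.6, 0.8, 0], "turn": [0, 0, 0], "claw": 1},
    {"dp": [0.66, 0.92, 0], "turn": [0, 0, 0], "claw": 1},
    {"dp": [0.66, 0.92, 0], "turn": [0, 0, 0], "claw": 1}
  ]
}}

```text
t: 1.82
ee_pos: [528.1, -170.9, 220.6]
orientation: [-1.552, 0.233, -0.227]
ft_force: [0.0, -0.2, 0.0]
width: 87.9
```

```bash
cat > w.py <<'E'
from h import *
import sys
from scipy.spatial.transform import Rotation as Ro
def wrist(name):
    o=ctrl.get_obs();d=ctrl.get_image('wrist');save(d['img'],name)
    R=Ro.from_rotvec(o['orientation']).as_matrix()
    print('pos',np.round(o['ee_pos'],1),'jaw yaw',round(float(np.degrees(np.arctan2(R[1,0],R[0,0]))),2),'tilt',np.round(R[:,1],3),'F',np.round(o['ft_force'],1),'M',np.round(o['moment'],2),'w',o['width'],'t',o['t'],'q',np.round(o['qpos'],2))
    T=np.eye(4);T[:3,:3]=R;T[:3,3]=o['ee_pos'];T=T@d['hand_eye'];f=fl(d)
    def pl(u,v,z):
        x,y=u-d['cx'],v-d['cy'];r=np.hypot(x,y);th=r/f
        k=np.array([x/r*np.sin(th),y/r*np.sin(th),np.cos(th)]);k=T[:3,:3]@k
        return T[:3,3]+k*(z-T[2,3])/k[2]
    hsv=cv2.cvtColor(d['img'],cv2.COLOR_RGB2HSV);H,S,V=[hsv[...,i].astype(int) for i in range(3)]
    m={'red':((H<5)|(H>175))&(S>190)&(V>110),'green':(H>45)&(H<80)&(S>130),'orange':(H>8)&(H<20)&(S>190)&(V>150),'white':(S<60)&(V>170)}
    for k,mm in m.items():
        n,l,st,c=cv2.connectedComponentsWithStats(mm.astype(np.uint8))
        for i in range(1,n):
            if st[i,4]>60:
                u,v=c[i];print(k,st[i,4],np.round([u,v],1),'z55',np.round(pl(u,v,55)[:2],1),'z113',np.round(pl(u,v,113)[:2],1))
wrist(sys.argv[1])
E
python3 w.py wrist2.png
```

```text
pos [ 528.1 -170.9  220.6] jaw yaw -16.79 tilt [-0.003  0.007 -1.   ] F [ 0.  -0.2  0. ] M [-0.   -0.06  0.  ] w 87.92667866302767 t 1.8167 q [-0.34  0.33  1.78  0.01  1.04 -0.05]
red 336 [50.3 87.6] z55 [296.9  45.4] z113 [341.7  18.3]
red 449 [78.9 85.8] z55 [340.2  26.8] z113 [377.3   3. ]
red 466 [490.5 162.8] z55 [ 769.5 -196.4] z113 [ 730.6 -180.7]
red 345 [517.9 172.7] z55 [ 810.6 -218.4] z113 [ 764.4 -198.8]
red 1808 [286.  207.8] z55 [ 526.8 -180.7] z113 [ 530.9 -167.8]
green 110 [105.9  66.2] z55 [381.8  32.3] z113 [411.5   7.5]
green 175 [323.1 181.2] z55 [ 571.2 -164.8] z113 [ 567.4 -154.7]
orange 101 [103.4 103.7] z55 [366.9  -8.1] z113 [399.3 -25.7]
orange 152 [321.3 222. ] z55 [ 558.  -205.9] z113 [ 556.5 -188.5]
white 93 [81.5 51.7] z55 [354.   65.8] z113 [388.7  35. ]
white 84 [48.8 72.3] z55 [299.4  65.5] z113 [343.7  34.8]
white 104 [494.6 126.1] z55 [ 784.9 -156. ] z113 [ 743.3 -147.4]
white 89 [522.3 158.2] z55 [ 821.1 -202.5] z113 [ 773.1 -185.7]
white 175 [287.1 159.1] z55 [ 542.4 -132.7] z113 [ 543.7 -128.3]
white 689 [  6.1 216.9] z55 [144.2 -78.4] z113 [216.  -83.6]
white 184 [285.5 202. ] z55 [ 528.2 -174.6] z113 [ 532.  -162.8]
```

View pics/wrist2.png

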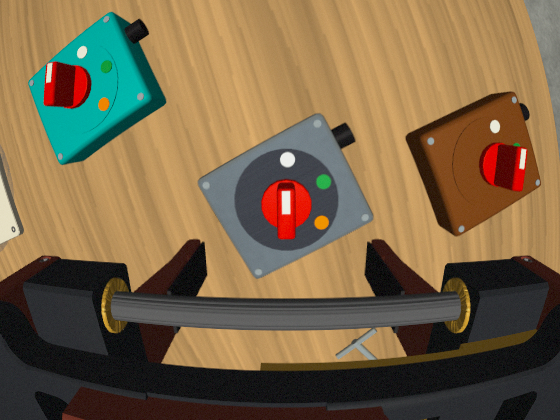

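Call:
{"fn": "jog_arm", "kwargs": {
  "steps": [
    {"dp": [0, -0.03, -0.4], "turn": [0, 0, 0], "claw": 1},
    {"dp": [0, -0.03, -0.8], "turn": [0, 0, 0], "claw": 1},
    {"dp": [0, -0.03, -0.95], "turn": [0, 0, 0], "claw": 1},
    {"dp": [0, -0.03, -0.95], "turn": [0, 0, 0], "claw": 1}
  ]
}}

```text
t: 2.2
ee_pos: [524.0, -175.1, 141.7]
orientation: [-1.551, 0.241, -0.223]
ft_force: [-0.3, 0.3, 0.4]
width: 87.7
```

Call:
{"fn": "jog_arm", "kwargs": {
  "steps": [
    {"dp": [0, 0, -0.3], "turn": [0, 0, 0], "claw": 1},
    {"dp": [0, 0, -0.5], "turn": [0, 0, 0], "claw": 1},
    {"dp": [0, 0, -0.7], "turn": [0, 0, 0], "claw": 1},
    {"dp": [0, 0, -0.74], "turn": [0, 0, 0], "claw": 1},
    {"dp": [0, 0, -0.74], "turn": [0, 0, 0], "claw": 1}
  ]
}}

```text
t: 2.62
ee_pos: [523.7, -175.9, 82.7]
orientation: [-1.551, 0.242, -0.223]
ft_force: [0.2, 0.3, 0.1]
width: 87.8
```

```bash
python3 w.py wrist3.png; python3 - <<'E'
from h import *
d=ctrl.get_image('scene');save(d['img'][100:280,100:340],'scene3.png',3)
E
```

```text
pos [ 523.7 -175.9   82.7] jaw yaw -16.97 tilt [-0.011  0.009 -1.   ] F [0.2 0.3 0.1] M [-0.02 -0.08 -0.03] w 87.77516206507157 t 2.6167 q [-0.35  0.52  1.87  0.01  0.76 -0.06]
red 4788 [290.7 250.6] z55 [ 526.9 -182. ] z113 [ 533.  -160.9]
green 180 [24.9 34.3] z55 [381.5  33. ] z113 [432.1 -11.7]
green 477 [353.5 204.9] z55 [ 571.7 -164.9] z113 [ 564.1 -149.1]
orange 180 [19.4 88.3] z55 [366.5  -7.6] z113 [421.6 -39.8]
orange 392 [348.  270.7] z55 [ 558.2 -206.1] z113 [ 554.7 -177.7]
white 74 [ 2.2 17.4] z55 [356.3  66.6] z113 [414.6  11.6]
white 97 [344.  105.8] z55 [ 581.8 -106.3] z113 [ 571.1 -108.4]
white 522 [292.5 167.1] z55 [ 542.7 -132.6] z113 [ 544.  -126.6]
white 76 [159.  210.6] z55 [ 454.1 -133.3] z113 [ 482.5 -127.1]
white 661 [290.6 254.2] z55 [ 526.1 -184.3] z113 [ 532.5 -162.5]
white 62 [416.5 261. ] z55 [ 604.6 -214.4] z113 [ 586.9 -183.4]
```

View pics/wrist3.png

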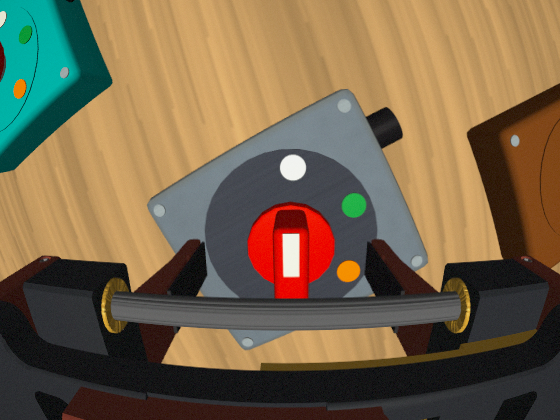

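View pics/scene3.png

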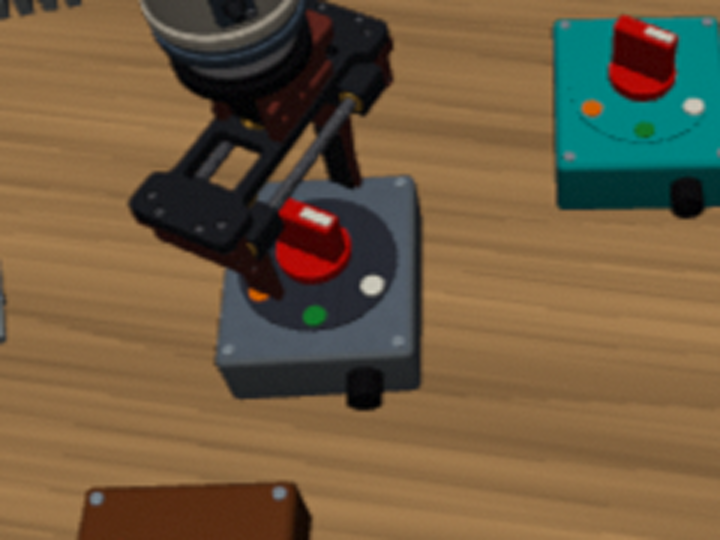

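Call:
{"fn": "jog_arm", "kwargs": {
  "steps": [
    {"dp": [0.06, 0.025, 0.03], "turn": [-0.003, -0.0035, 0], "claw": 1},
    {"dp": [0.06, 0.025, 0.03], "turn": [-0.003, -0.0035, 0], "claw": 1},
    {"dp": [0.06, 0.025, 0.03], "turn": [-0.003, -0.0035, 0], "claw": 1}
  ]
}}

```text
t: 2.97
ee_pos: [530.5, -173.9, 87.6]
orientation: [-1.56, 0.228, -0.236]
ft_force: [-1.0, -0.2, -0.3]
width: 87.7
```

```bash
python3 w.py wrist4.png|head -1
```

```text
pos [ 530.5 -173.9   87.6] jaw yaw -16.92 tilt [ 0.005 -0.002 -1.   ] F [-1.  -0.2 -0.3] M [ 0.02 -0.09 -0.07] w 87.71768137102966 t 2.9667 q [-0.34  0.52  1.86 -0.    0.76 -0.04]
```

Call:
{"fn": "jog_arm", "kwargs": {
  "steps": [
    {"dp": [-0.02, 0, -0.03], "turn": [0, 0, 0], "claw": 1},
    {"dp": [-0.02, 0, -0.03], "turn": [0, 0, 0], "claw": 0},
    {"dp": [-0.02, 0, -0.03], "turn": [0, 0, 0], "claw": 0},
    {"dp": [-0.02, 0, -0.03], "turn": [0, 0, 0], "claw": 0},
    {"dp": [-0.02, 0, -0.03], "turn": [0, 0, 0], "claw": 0},
    {"dp": [-0.02, 0, -0.03], "turn": [0, 0, 0], "claw": 0},
    {"dp": [-0.02, 0, -0.03], "turn": [0, 0, 0], "claw": 0},
    {"dp": [-0.02, 0, -0.03], "turn": [0, 0, 0], "claw": 0}
  ]
}}

```text
t: 3.68
ee_pos: [528.5, -173.9, 84.8]
orientation: [-1.56, 0.229, -0.235]
ft_force: [-0.3, -0.7, -0.5]
width: 44.6
```

```bash
python3 w.py wrist5.png|head -1
```

```text
pos [ 528.5 -173.9   84.8] jaw yaw -16.93 tilt [ 0.004 -0.002 -1.   ] F [-0.3 -0.7 -0.5] M [ 0.02 -0.03  0.01] w 44.617859988537816 t 3.6833 q [-0.34  0.52  1.87 -0.    0.75 -0.04]
```

View pics/wrist5.png

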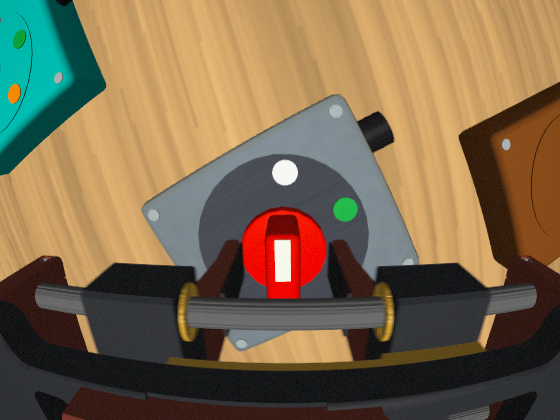

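Still closing (44.6 mm), with the red bar at column ~283 centred between the fingers (~228 / ~340). Closing further.

Call:
{"fn": "jog_arm", "kwargs": {
  "steps": [
    {"dp": [0, 0, 0], "turn": [0, 0, 0], "claw": 0},
    {"dp": [0, 0, 0], "turn": [0, 0, 0], "claw": 0},
    {"dp": [0, 0, 0], "turn": [0, 0, 0], "claw": 0},
    {"dp": [0, 0, 0], "turn": [0, 0, 0], "claw": 0},
    {"dp": [0, 0, 0], "turn": [0, 0, 0], "claw": 0},
    {"dp": [0, 0, 0], "turn": [0, 0, 0], "claw": 0},
    {"dp": [0, 0, 0], "turn": [0, 0, 0], "claw": 0}
  ]
}}

```text
t: 4.32
ee_pos: [527.5, -173.5, 84.6]
orientation: [-1.559, 0.23, -0.233]
ft_force: [-5.4, 1.4, 2.5]
width: 15.8
```

```bash
python3 w.py wrist6.png|head -1
```

```text
pos [ 527.5 -173.5   84.6] jaw yaw -16.92 tilt [ 0.002 -0.001 -1.   ] F [-5.4  1.4  2.5] M [0.31 1.05 0.04] w 15.791454786215274 t 4.3167 q [-0.34  0.52  1.87 -0.    0.75 -0.04]
```

Call:
{"fn": "jog_arm", "kwargs": {
  "steps": [
    {"dp": [0, 0, -0.06], "turn": [0, 0, 0], "claw": 0},
    {"dp": [0, 0, -0.11], "turn": [0, 0, 0], "claw": 0},
    {"dp": [0, 0, -0.11], "turn": [0, 0, 0], "claw": 0},
    {"dp": [0, 0, -0.11], "turn": [0, 0, 0], "claw": 0}
  ]
}}

```text
t: 4.7
ee_pos: [527.4, -173.5, 76.1]
orientation: [-1.559, 0.23, -0.233]
ft_force: [-4.0, 1.5, 7.0]
width: 15.6
```

```bash
python3 w.py wrist7.png|head -1
```

```text
pos [ 527.4 -173.5   76.1] jaw yaw -16.92 tilt [ 0.002 -0.001 -1.   ] F [-4.   1.5  7. ] M [ 0.29  0.91 -0.  ] w 15.635061173401569 t 4.7 q [-0.34  0.53  1.87 -0.    0.73 -0.04]
```

View pics/wrist7.png

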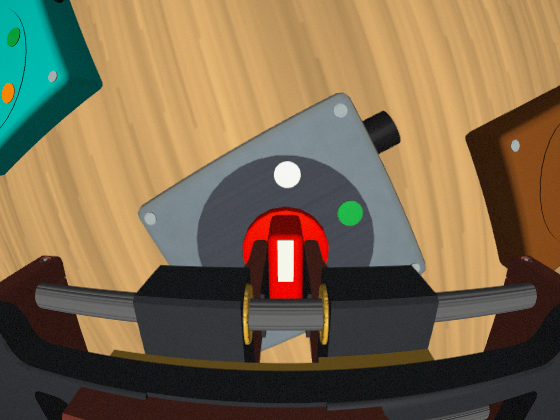

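Call:
{"fn": "jog_arm", "kwargs": {
  "steps": [
    {"dp": [0, 0, -0.012], "turn": [0, 0, 0], "claw": 0},
    {"dp": [0, 0, -0.012], "turn": [0, 0, -0.03], "claw": 0},
    {"dp": [0, 0, -0.012], "turn": [0, 0, -0.06], "claw": 0},
    {"dp": [0, 0, -0.012], "turn": [0, 0, -0.09], "claw": 0},
    {"dp": [0, 0, -0.012], "turn": [0, 0, -0.09], "claw": 0}
  ]
}}

```text
t: 5.17
ee_pos: [527.4, -173.4, 75.7]
orientation: [-1.523, 0.456, -0.458]
ft_force: [-5.0, 1.6, 9.6]
width: 15.6
```

```bash
python3 w.py wrist8.png|head -1
```

```text
pos [ 527.4 -173.4   75.7] jaw yaw -33.41 tilt [ 0.001 -0.002 -1.   ] F [-5.   1.6  9.6] M [ 0.28  1.02 -0.05] w 15.58842598386527 t 5.1667 q [-0.34  0.53  1.87 -0.    0.73  0.25]
```

View pics/wrist8.png

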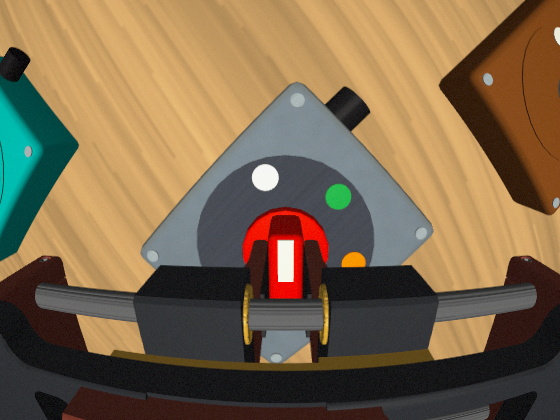

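Call:
{"fn": "jog_arm", "kwargs": {
  "steps": [
    {"dp": [0, 0, 0], "turn": [0, 0, -0.03], "claw": 0},
    {"dp": [0, 0, 0], "turn": [0, 0, -0.06], "claw": 0},
    {"dp": [0, 0, 0], "turn": [0, 0, -0.09], "claw": 0},
    {"dp": [0, 0, 0], "turn": [0, 0, -0.12], "claw": 0},
    {"dp": [0, 0, 0], "turn": [0, 0, -0.15], "claw": 0},
    {"dp": [0, 0, 0], "turn": [0, 0, -0.18], "claw": 0},
    {"dp": [0, 0, 0], "turn": [0, 0, -0.21], "claw": 0},
    {"dp": [0, 0, 0], "turn": [0, 0, -0.24], "claw": 0},
    {"dp": [0, 0, 0], "turn": [0, 0, -0.249], "claw": 0},
    {"dp": [0, 0, 0], "turn": [0, 0, -0.249], "claw": 0},
    {"dp": [0, 0, 0], "turn": [0, 0, -0.249], "claw": 0}
  ]
}}

```text
t: 6.13
ee_pos: [527.2, -173.3, 76.0]
orientation: [-1.302, 1.054, -1.055]
ft_force: [-4.0, 2.0, 7.3]
width: 15.9
```

```bash
python3 w.py wrist9.png
```

```text
pos [ 527.2 -173.3   76. ] jaw yaw -78.04 tilt [-0.001 -0.002 -1.   ] F [-4.   2.   7.3] M [ 0.43  0.91 -0.06] w 15.867056673414655 t 6.1333 q [-0.34  0.53  1.87 -0.    0.74  1.03]
red 2999 [284.9 249.9] z55 [ 526.6 -173.8] z113 [ 548.3 -169.2]
green 553 [285.4 174.5] z55 [ 571.  -164.6] z113 [ 578.6 -163. ]
orange 293 [350.7 213.6] z55 [ 556.7 -207. ] z113 [ 568.8 -191.9]
white 127 [189.2 137.2] z55 [ 581.3 -106.1] z113 [ 585.7 -123. ]
white 124 [381.7 137.9] z55 [ 604. -214.] z113 [ 601.1 -196.7]
white 505 [221.3 211.4] z55 [ 542.1 -132.3] z113 [ 558.9 -140.9]
white 122 [547.3 235.5] z55 [ 573.6 -370.2] z113 [ 580.4 -303.2]
white 634 [285.2 260.7] z55 [ 519.8 -175.5] z113 [ 543.7 -170.4]
```

View pics/wrist9.png

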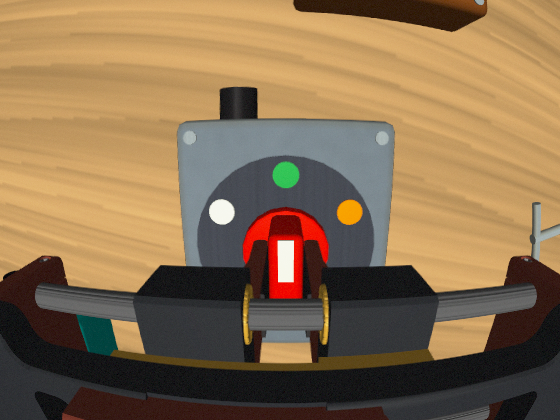

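Call:
{"fn": "jog_arm", "kwargs": {
  "steps": [
    {"dp": [0, 0, 0.02], "turn": [0, 0, 0], "claw": 1},
    {"dp": [0, 0, 0.03], "turn": [0, 0, 0], "claw": 1},
    {"dp": [0, 0, 0.03], "turn": [0, 0, 0], "claw": 1},
    {"dp": [0, 0, 0.03], "turn": [0, 0, 0], "claw": 1},
    {"dp": [0, 0, 0.03], "turn": [0, 0, 0], "claw": 1},
    {"dp": [0, 0, 0.03], "turn": [0, 0, 0], "claw": 1},
    {"dp": [0, 0, 0.03], "turn": [0, 0, 0], "claw": 1},
    {"dp": [0, 0, 0.03], "turn": [0, 0, 0], "claw": 1},
    {"dp": [0, 0, 0.03], "turn": [0, 0, 0], "claw": 1},
    {"dp": [0, 0, 0.03], "turn": [0, 0, 0], "claw": 1},
    {"dp": [0, 0, 0.03], "turn": [0, 0, 0], "claw": 1},
    {"dp": [0, 0, 0.03], "turn": [0, 0, 0], "claw": 1}
  ]
}}

```text
t: 7.18
ee_pos: [527.3, -173.3, 78.4]
orientation: [-1.302, 1.054, -1.055]
ft_force: [0.9, -1.0, -0.7]
width: 87.1
```

```bash
python3 w.py wrist10.png
```

```text
pos [ 527.3 -173.3   78.4] jaw yaw -78.03 tilt [-0.    -0.002 -1.   ] F [ 0.9 -1.  -0.7] M [0.02 0.   0.  ] w 87.05839392269553 t 7.1833 q [-0.34  0.53  1.87 -0.    0.74  1.03]
red 4487 [285.2 256.2] z55 [ 521.8 -175. ] z113 [ 544.7 -170.1]
green 548 [285.4 173.8] z55 [ 571.2 -164.6] z113 [ 578.6 -163. ]
orange 483 [348.3 210.7] z55 [ 557.7 -205.7] z113 [ 569.4 -191.2]
white 105 [190.8 137.3] z55 [ 581.3 -106.4] z113 [ 585.6 -123. ]
white 108 [380.8 137.5] z55 [ 604.3 -214.1] z113 [ 601.4 -197. ]
white 490 [222.1 210.5] z55 [ 542.1 -132.4] z113 [ 558.7 -140.8]
white 676 [285.5 266.6] z55 [ 514.9 -176.7] z113 [ 540.1 -171.2]
```

View pics/wrist10.png

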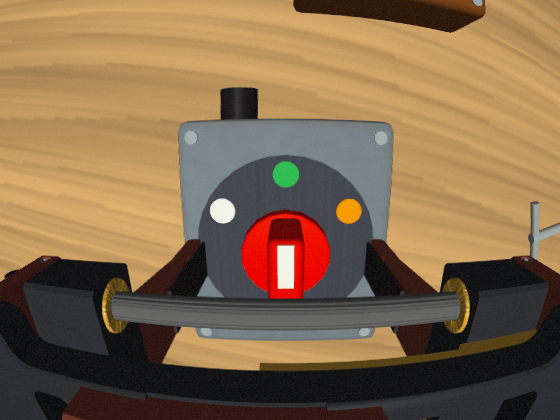

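Released; the knob appears raised (line grew, pointer at column 285 under the green dot at 285). Retreat straight up, then check height with the depth cameras.

Call:
{"fn": "jog_arm", "kwargs": {
  "steps": [
    {"dp": [0, 0, 0.25], "turn": [0, 0, 0], "claw": 1},
    {"dp": [0, 0, 0.6], "turn": [0, 0, 0], "claw": 1},
    {"dp": [0, 0, 1], "turn": [0, 0, 0], "claw": 1},
    {"dp": [0, 0, 1], "turn": [0, 0, 0], "claw": 1}
  ]
}}

```text
t: 7.57
ee_pos: [530.5, -174.4, 163.8]
orientation: [-1.299, 1.046, -1.061]
ft_force: [0.1, -0.3, 0.4]
width: 87.5
```

Call:
{"fn": "jog_arm", "kwargs": {
  "steps": [
    {"dp": [-0.4, -0.4, 0.4], "turn": [0, 0, 0], "claw": 1},
    {"dp": [-0.7, -0.7, 0.7], "turn": [0, 0, 0], "claw": 1},
    {"dp": [-1, -1, 0.8], "turn": [0, 0, 0], "claw": 1},
    {"dp": [-1, -1, 0.8], "turn": [0, 0, 0], "claw": 1},
    {"dp": [-1, -1, 0.8], "turn": [0, 0, 0], "claw": 1}
  ]
}}

```text
t: 7.98
ee_pos: [449.6, -256.1, 228.8]
orientation: [-1.298, 1.047, -1.065]
ft_force: [1.1, 0.7, -0.6]
width: 87.7
```

Call:
{"fn": "jog_arm", "kwargs": {
  "steps": [
    {"dp": [-0.4, -0.4, 0], "turn": [0, 0, 0], "claw": 1},
    {"dp": [-0.7, -0.7, 0], "turn": [0, 0, 0], "claw": 1},
    {"dp": [-0.8, -1, 0], "turn": [0, 0, 0], "claw": 1},
    {"dp": [-0.8, -1, 0], "turn": [0, 0, 0], "claw": 1},
    {"dp": [-0.8, -1, 0], "turn": [0, 0, 0], "claw": 1}
  ]
}}

```text
t: 8.4
ee_pos: [385.8, -336.0, 227.7]
orientation: [-1.297, 1.049, -1.066]
ft_force: [-0.1, -0.5, 0.2]
width: 87.8
```

```bash
python3 - <<'E'
from h import *
import pickle
for n in ('top','scene'):
    d=ctrl.get_image(n);save(d['img'],n+'9.png');pickle.dump(d,open(n+'9.pkl','wb'))
    e=pickle.load(open(n+'1.pkl','rb'))
    for nm,q in(('before',e),('after',d)):
        hsv=cv2.cvtColor(q['img'],cv2.COLOR_RGB2HSV);H,S,V=[hsv[...,i].astype(int) for i in range(3)]
        x0,y0,x1,y1=(372,215,405,258) if n=='top' else (185,155,222,195)
        for k,mm in(('white',(S<60)&(V>170)),('red',((H<5)|(H>175))&(S>150))):
            m=np.zeros(mm.shape,np.uint8);m[y0:y1,x0:x1]=mm[y0:y1,x0:x1]
            v,u=np.nonzero(m)
            P=np.array([depthpt(q,a,b) for a,b in zip(u,v)])
            print(n,nm,k,len(u),np.round(np.median(P,0),1),'ztop95',np.round(np.percentile(P[:,2],95),1), 'z hist',np.histogram(P[:,2],[60,65,70,75,80,90,100,105,110,115,120])[0])
o=ctrl.get_obs();print(o['ee_pos'],o['t'],o['ft_force'])
E
```

```text
top before white 39 [ 530.7 -161.2  113.8] ztop95 115.6 z hist [ 0  0  0  0  0  0  0  0 34  5]
top before red 544 [ 521.9 -173.4   76.2] ztop95 113.5 z hist [  0   0 150 138  24  26  10  24 138   4]
top after white 37 [ 537.9 -170.3  113.7] ztop95 115.3 z hist [ 0  0  0  0  0  0  0  0 34  3]
top after red 521 [ 523.2 -166.    77.2] ztop95 113.7 z hist [  0   0 146 108  25  29  16  26 147   3]
scene before white 22 [ 530.9 -162.1  113.9] ztop95 115.6 z hist [ 0  0  0  0  0  0  0  0 18  3]
scene before red 558 [ 535.9 -171.6   85.7] ztop95 113.4 z hist [  0  24 128  83  58  66  37  31 114   3]
scene after white 27 [ 540.4 -171.1  114.1] ztop95 116.0 z hist [ 0  0  0  0  0  0  0  0 22  4]
scene after red 520 [ 534.6 -167.2   76.8] ztop95 113.5 z hist [  1  23 144 101  43  40  22  28 106   3]
[ 386.19247073 -334.94269394  227.85114519] 8.5 [0.33064053 0.08228378 0.19119401]
```

View pics/top9.png

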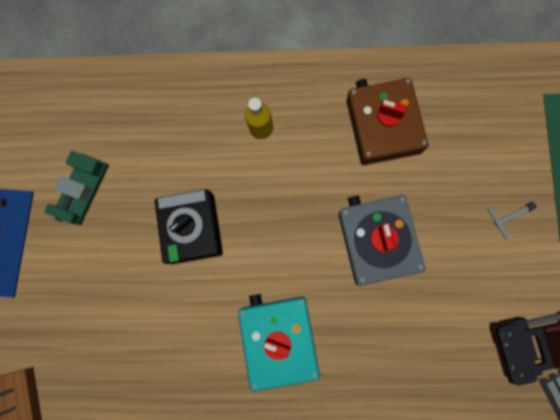

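View pics/scene9.png

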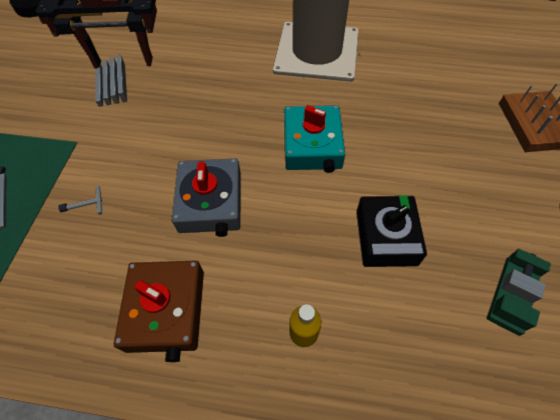

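Knob top is back at z ≈ 114 (the same as before the push), pointing about 13° (green is at about 12°); the lamp dial at top (180,224) and the bottle at (258,118) are unchanged.

```bash
python3 -c "
from workcell import ctrl
print(ctrl.close_job())"
```

```text
the job is handed in; nothing more can be done
None
```

The drill selector on the grey box is now at the green dot (low speed), and the job is handed in at about 8.5 s of the 32 s allowed. I gripped the red bar, pushed it about 9 mm down (peak reading about 10 N), and turned it 61° clockwise. Then I opened the gripper, let the knob spring up, and backed the arm away.

- **Knob height:** in the last camera views, the top of the knob is at z ≈ 114 mm, the same as before the push, so it has sprung up.
- **Knob direction:** it points at about 13°, and the green dot is at about 12°, well within the lock range.
- **Bystanders:** by eye in the before and after pictures, the black lamp dial, the oil bottle and the brown and turquoise boxes look unchanged.
- **Robot:** it is clear of everything, with force readings near zero.

No check failed. One small disagreement: the fixed cameras and the wrist camera placed the knob's axis about 2 mm apart. That left about 5 N of side force while gripping, and it went away on release.

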